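# Check the nose load of a coupling, then unhitch it and hold the tongue up

### The job

On the coupling test rig, swing the arrest lever all the way over to free the weighing beam and leave it free for a couple of seconds until it has settled under the tongue's weight, then swing the lever fully back so that the beam is arrested again. After that draw the sprung latch sideways by its pull rod, lift the tongue off the hitch ball until its socket is about 7 cm above the ball, and finish while holding it up there, without letting go. Leave the things lying about where they are.

Things in the scene. Friction and masses are not known exactly. Their poses are not given: they have to be found in the camera images.
- rig: coupling test rig on a T-shaped grey plate 10 mm thick, fixed to the table. Origin: underside of the plate, at table level. Its +x runs from the hitch ball along the tongue to the tongue's hinge (roughly away from the robot), +y towards the lever's side, z up. In this frame: ball centre (-40, 0, 83) mm, tongue hinge pin along y at (170, 0, 95), beam pivot along x at (-40, 55, 40)
- lever_knob (a point): centre of the black ball knob, 24 mm in diameter, of the arrest lever: 75 mm from the pivot on a 10 mm round stem, beside the tongue, 143 mm above the table at joint value 0. It swings in the rig's x-z plane about a pivot along y at (-40, 135, 74) mm in the rig's frame; a post 90 mm high stands at y 168 to 182 mm
- arrest (a joint): angle of the arrest lever, 0 to 1.4 rad between hard stops. 0: beam arrested by the lever's cam, the lever leans 0.35 rad from upright towards the rig's -x; it grows as the knob goes over towards +x (at 1.4 it leans 1.05 rad to +x). Stays where it is left; about 0.1 N m turns it
- beam (a joint): angle of the weighing beam (25 mm wide bar along the rig's y), 0 when level and arrested; freed, the long arm at +y rises and the ball at the other end sinks up to 7 mm, and it settles at about 0.04 to 0.11 rad by the tongue's weight and its own spring
- ball_top (a point): top of the hitch ball (36 mm diameter) that stands on the beam's short arm
- socket (a point): roof of the round socket cup (60 mm wide) at the tongue's free end; rests on the ball's top at the start, 210 mm from the tongue's hinge
- tongue (a joint): angle of the tongue (32 mm square tube) about its hinge pin: 0 with the socket on the ball and the beam arrested, grows as the free end is lifted, stop at 0.6; 0.33 raises the socket about 7 cm. It weighs about 0.6 kg, some 3 N at the ball, and falls back when let go
- latch_grip (a point): middle of the latch's pull rod, a level round bar 12 mm thick sticking out to the rig's -y under the tongue's free end; at (-40, -95, 63) mm in the rig's frame with tongue and latch at 0. Bare rod from 24 mm inside to 23 mm outside this point, then a 20 mm collar and a 26 mm end flange. Free from above. It rises with the tongue, may turn in the fingers, and carries the tongue when lifted
- latch (a joint): how far the latch is drawn out towards the rig's -y (m), 0 to 0.018. Its spring pulls it back with 3 N at 0 and 8 N at 0.018. Under about 0.011 its bolt stands under the ball and the tongue cannot come up; when the socket is above the ball it need not be kept drawn
- tube_offcut: bystander: dark square tube offcut, 30 x 70 x 30 mm, on the table beside the tongue
- bent_bracket: bystander: bent sheet bracket, 55 x 58 x 42 mm, on the table beside the tongue
- loose_bolt: bystander: hexagon bolt, 60 mm long, lying on the rig's plate
- cutters: bystander: blue-handled cutting pliers, 230 mm, on the table
- hole_block: bystander: steel block with six holes, 34 x 52 x 26 mm, on the table
- setup_block: bystander: steel block with two holes, 25 x 50 x 35 mm, on the table
- torch_arm: obstacle, fixed: welding torch positioner at the left. From this origin its magnetic base with a 219 mm high post stands 115 mm towards the robot (world -x) and 126 mm to the left (+y); a boom 170 mm above the table runs from the post to a hanging torch 80 to 145 mm beyond the origin (+x), 65 to 165 mm to the right (-y), 50 to 250 mm high. Stay to the right of it, or above 0.35 m

How it is judged:
By the outcome, as a careful person would: the job done as asked, in the order asked, and still so for the second after the job is handed in, while the arm keeps its last pose, push and grip.
It also fails if it takes over 54 s, if anything falls off the work surface, if the arm or the gripper's body presses on something with over 40 N, if the wrist force passes 120 N, or if a joint passes its speed limit or range.

### The arm

A 6-joint arm with a two-finger parallel gripper is mounted at the origin on a cart in front of the work surface, level with it; the furniture and walls round the work are solid. World frame = base frame: x ahead of the robot, y to its left, z up, the work surface at z = 0. Lengths are in m, angles in rad, forces in N, time in s.
With the tool pointing down it reaches from about 0.4 to 0.825 m from the base axis. Payload 7 kg.
Tool frame: the origin (TCP) lies on the centre line of the jaws, within the pads' length; the fingertips stand 22 mm ahead of it and the grasp point (between the pads) lies 3 mm ahead of it; z points along the fingers, y is the direction in which the jaws open and shut (so a half turn about z gives the same grasp; the last joint's range is limited). The gripper opens to 88 mm and grips with 3 to 60 N. Pads are 19 mm wide; open, the fingers measure 130 mm over their backs; the gripper's body (78 mm by 193 mm) begins 47 mm behind the grasp point.
Start: joints at [-0.929, 0.359, 0.012, 0, -1.224, -0.288], TCP at [0.234, -0.633, 0.249] pointing down, gripper open.
Joint ranges: [-3.07, 3.07], [-1.43, 2.12], [-1.02, 1.25], [-3.03, 1.67], [-3.05, -0], [-3.03, 3.03]. Speed limits (rad/s): [2.39, 2.39, 3.01, 3.14, 3.14, 3.14].

### API

Orientations are given as [roll, pitch, yaw] about the fixed x, y, z axes, in that order (R = Rz(yaw) Ry(pitch) Rx(roll)).
In Python, from station import arm gives the robot as it stands. The module is installed in compiled form; this text tells all that it offers.
- The arm moves only by the tool arm_command, never from a script. Its argument "motion" is a list of rows, each a list of 3 entries, a list of its own where there are three numbers: the shift along the tool's x, y, z in mm, then the turn, a rotation vector about the tool's x, y, z in degrees, then the opening, from 0 (shut) to 1 (fully open). In form: [[[tx, ty, tz], [wx, wy, wz], grip], ...]. A call has 1 to 20 rows; each row shifts and turns the commanded pose from where the row before left it, along the tool's axes as they then stand; what a row does not reach is not made up. A row lasts 1/12 s, in which the tool goes at most 41.7 mm and 7.16 degrees, less where a joint would pass 70% of its speed; a pose out of reach is approached as far as the arm can. A call is refused whole if a number of a shift passes 41.7 or a number of a turn 7.16, either way. A call with a gripper value outside its range is refused whole. The fingers move at their own pace and stop on an object; "newtons" is the grip in N (left out, the last holds). Time passes only in rows, so rows that do not move let the fingers close. It gives the time, the measured TCP pose, the force and the opening at its end, in the units of the state.
- arm.get_state(): the state, without advancing time (a new reading comes with each control period).
- arm.grab_frame(name): name is "side" or "top" or "wrist"; returns the picture (420x560x3 uint8, red, green, blue); there is no depth.
- arm.camera_info(name): a dict with "fov_y" (degrees; the focal length in pixels is half the picture's height over the tangent of half this angle, whatever the lens; pixels are square), "cx", "cy" (the principal point, pixels), "view" (4x4, takes a point from world to camera coordinates); the wrist camera has in their place "tool_from_camera" (4x4, takes a point from camera to tool coordinates, whose origin is the TCP and whose axes are the flange's). Camera axes: x right, y down, z forward; pixel columns grow to the right and rows downward; lengths in m; the calibration is good to about 2 mm. The wrist camera is an equidistant fisheye: a pixel r from the principal point sees the ray r / f radians off the axis. A picture is of the moment at which its call begins: read the wrist's pose just before it. camera_info takes no time and is no camera call.
- arm.job_done(): hands the job in, once; it reports no verdict.
The state is a dict: "t": time; "q": joint angles; "qd": joint speeds; "joint_efforts": joint torques, N m; "eef_pos": TCP position; "ee_rot": TCP orientation; "force": force on the tool from outside, world axes, zero at the start; "moment": the same for the moment, N m; "width": finger opening in m.
Only numpy, scipy, OpenCV 4.12 (cv2) and the standard library are available. Lean on these libraries where they do the work, as an engineer would, in place of code of your own. Each camera call takes 0.05 s, during which the arm holds its last target. There are 200 camera calls.

## Working session

There is one attempt and no reset: what is moved stays moved. The work goes in short steps, Python scripts to look and compute and a tool call to move; the robot and the scene stay as the last step left them, time stands still between calls to the robot, and variables do not carry over. Pictures are saved under pics/ and viewed, on a budget of 10 in all, crops included, one or two more only if the job needs it, and the job is handed in when it is done.

Besides the shell and the picture viewer there is one more tool, called as name(argument=value, ...) on one line, values as JSON. arm_command: Moves the arm, as the interface text tells. Its arguments: {"type":"object","properties":{"motion":{"type":"array","items":{"type":"array"}},"newtons":{"type":"number"}},"required":["motion"]}

```bash
mkdir -p pics
cat > h.py <<'E'
import numpy as np, cv2
from station import arm
def snap(n,f):
    im=arm.grab_frame(n); cv2.imwrite(f'pics/{f}.png',im[:,:,::-1]); return im
E
python3 - <<'E'
from h import *
np.set_printoptions(precision=4,suppress=True)
s=arm.get_state(); print(s)
a=snap('side','s0');b=snap('top','t0')
for n in('side','top','wrist'): print(n,arm.camera_info(n))
E
```

```text
{'t': 0.0, 'q': array([-0.9289,  0.3594,  0.0111, -0.0003, -1.2241, -0.2881]), 'qd': array([ 0.0001,  0.0003, -0.0016, -0.0014, -0.0018, -0.0002]), 'joint_efforts': array([ -0.0028, -58.2719,  29.3051,   6.9975,   0.0067,  -0.0002]), 'eef_pos': array([ 0.2337, -0.6328,  0.2476]), 'ee_rot': array([ 3.1399, -0.0002, -2.7879]), 'force': array([-0.2477,  0.2969, -0.3545]), 'moment': array([ 0.0125,  0.0105, -0.0044]), 'width': 0.0878600331223189}
side {'fov_y': 49.0686145943358, 'cx': 286.5262701473336, 'cy': 210.0259477485988, 'view': array([[-0.0631,  0.9979,  0.0135,  0.0172],
       [ 0.6801,  0.0529, -0.7312, -0.2826],
       [-0.7304, -0.0369, -0.682 ,  1.6457],
       [ 0.    ,  0.    ,  0.    ,  1.    ]])}
top {'fov_y': 48.71787734789716, 'cx': 271.7990435698365, 'cy': 211.11895125451562, 'view': array([[-0.0181, -0.9998,  0.0038,  0.0184],
       [-0.9959,  0.0177, -0.0886,  0.528 ],
       [ 0.0885, -0.0054, -0.9961,  1.6051],
       [ 0.    ,  0.    ,  0.    ,  1.    ]])}
wrist {'fov_y': 65.70646984690485, 'cx': 284.5701787727826, 'cy': 209.07973207877018, 'tool_from_camera': array([[ 0.0003, -0.9608, -0.2772,  0.0734],
       [ 1.    ,  0.0005, -0.0005, -0.0004],
       [ 0.0006, -0.2772,  0.9608, -0.136 ],
       [ 0.    ,  0.    ,  0.    ,  1.    ]])}
```

View pics/s0.png

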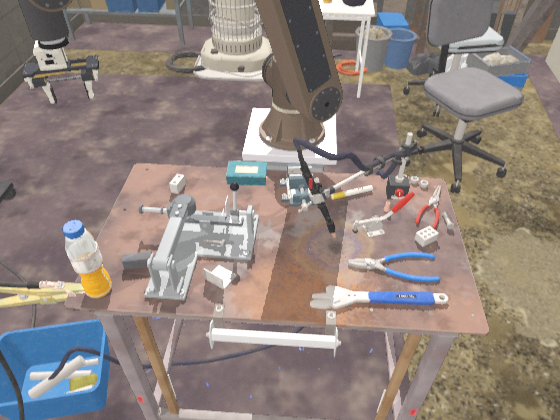

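View pics/t0.png

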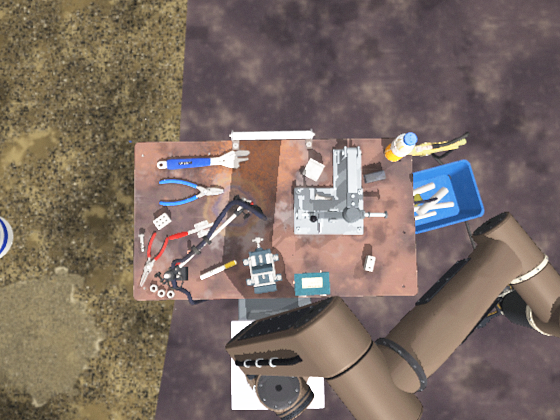

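Side: rig at (120–270, 180–300), lever knob about (235,187), rod end (143,210). Top: knob about (313,218), tongue from (350,215) to (350,150), rod end (382,215). I'll zoom in on both.

Run:
```python
import cv2,numpy as np
s=cv2.imread('pics/s0.png');t=cv2.imread('pics/t0.png')
a=cv2.resize(s[170:305,115:275],None,fx=2.5*1,fy=2.5,interpolation=cv2.INTER_CUBIC)
a=cv2.resize(s[175:305,120:260],(560,520),interpolation=cv2.INTER_CUBIC)[:, :] 
b=cv2.resize(t[140:240,290:390],(400,400),interpolation=cv2.INTER_CUBIC)
a=cv2.resize(s[175:305,120:260],(399,371),interpolation=cv2.INTER_CUBIC)
o=np.zeros((400,800,3),np.uint8);o[:371,:399]=a;o[:,400:]=b
cv2.imwrite('pics/z0.png',o)
```

```text
(no output)
```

View pics/z0.png

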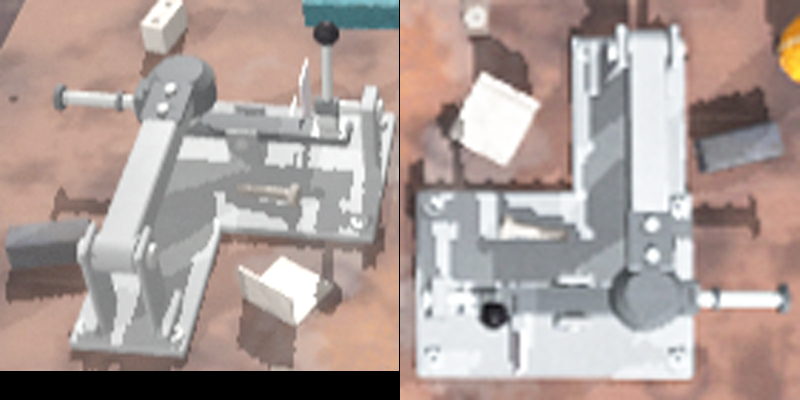

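```bash
cat >> h.py <<'E'
def tri(obs):
    A=[];b=[]
    for n,(u,v) in obs:
        c=arm.camera_info(n);V=c['view'];f=210/np.tan(np.radians(c['fov_y']/2))
        d=V[:3,:3].T@np.array([(u-c['cx'])/f,(v-c['cy'])/f,1]);d/=np.linalg.norm(d);o=-V[:3,:3].T@V[:3,3]
        P=np.eye(3)-np.outer(d,d);A.append(P);b.append(P@o)
    return np.linalg.lstsq(np.vstack(A),np.hstack(b),rcond=None)[0]
def onz(n,u,v,z):
    c=arm.camera_info(n);V=c['view'];f=210/np.tan(np.radians(c['fov_y']/2))
    d=V[:3,:3].T@np.array([(u-c['cx'])/f,(v-c['cy'])/f,1]);o=-V[:3,:3].T@V[:3,3]
    return o+d*(z-o[2])/d[2]
E
python3 - <<'E'
from h import *
np.set_printoptions(precision=4,suppress=True)
S=lambda x,y:('side',(x/2.85+120,y/2.855+175)); T=lambda x,y:('top',((x-400)/4+290,y/4+140))
k=tri([S(326,33),T(493,315)]);fl=tri([S(60,98),T(785,297)]);rod=tri([S(92,99),T(745,298)])
print('knob',k,'flange',fl,'rod',rod)
for p in[(416,378),(692,378),(416,191),(690,38),(572,38)]: print('plate',p,onz('top',*T(*p)[1],.01))
print('knob at z',onz('top',*T(493,315)[1],.144),'fl',onz('top',*T(785,297)[1],.063),'cup',onz('top',*T(648,298)[1],.115))
for p in[(71,353),(187,352),(370,242)]: print('splate',onz('side',*S(*p)[1],.01))
E
```

```text
knob [ 0.4903 -0.1242  0.1439] flange [ 0.507  -0.3825  0.0601] rod [ 0.5071 -0.3497  0.0611]
plate (416, 378) [ 0.4453 -0.0679  0.01  ]
plate (692, 378) [ 0.441  -0.3112  0.01  ]
plate (416, 191) [ 0.6115 -0.0716  0.01  ]
plate (690, 38) [ 0.7454 -0.3203  0.01  ]
plate (572, 38) [ 0.7472 -0.2145  0.01  ]
knob at z [ 0.4903 -0.1245  0.144 ] fl [ 0.507  -0.3827  0.063 ] cup [ 0.5042 -0.256   0.115 ]
splate [ 0.7603 -0.307   0.01  ]
splate [ 0.7522 -0.211   0.01  ]
splate [ 0.6208 -0.0731  0.01  ]
```

Zoom: knob at side (234.4,186.6)/top (313.2,218.8), rod flange at side (141,209.3)/top (386.2,214.3). These give a rig origin of about (0.551,-0.261) and yaw -0.028. Next I'll check the torch clearance.

Run:
```python
import cv2,numpy as np
s=cv2.imread('pics/s0.png');t=cv2.imread('pics/t0.png')
o=np.zeros((440,800,3),np.uint8)
o[:440,:400]=cv2.resize(s[135:245,285:385],(400,440),interpolation=cv2.INTER_CUBIC);o[:440,400:]=cv2.resize(t[190:300,190:290],(400,440),interpolation=cv2.INTER_CUBIC)
cv2.imwrite('pics/z1.png',o)
```

```text
(no output)
```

View pics/z1.png

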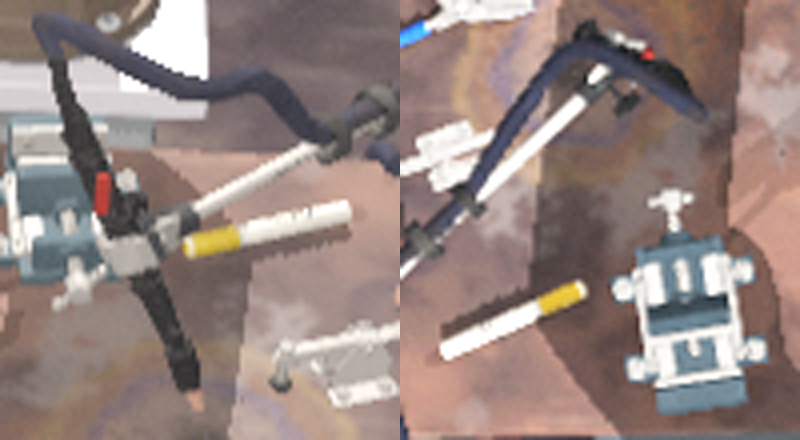

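arm_command(motion=[[[0,0,-10],[0,0,5.5],1],[[0,0,-10],[0,0,5.5],1],[[0,0,-10],[0,0,5.5],1],[[0,0,-10],[0,0,5.5],0.6],[[-15,32,0],[0,0,0],0.6],[[-15,32,0],[0,0,0],0.6],[[-15,32,0],[0,0,0],0.6],[[-15,32,0],[0,0,0],0.6],[[-15,32,0],[0,0,0],0.6],[[-15,32,0],[0,0,0],0.6],[[-15,32,0],[0,0,0],0.6],[[-15,32,0],[0,0,0],0.6],[[-15,32,0],[0,0,0],0.6],[[-15,32,0],[0,0,0],0.6],[[-15,32,0],[0,0,0],0.6],[[-15,32,0],[0,0,0],0.6],[[-15,32,0],[0,0,0],0.6],[[-15,32,0],[0,0,0],0.6],[[0,0,0],[0,0,0],0.6],[[0,0,0],[0,0,0],0.6]], newtons=20)

```text
t: 1.77
eef_pos: [0.4578, -0.19, 0.2883]
ee_rot: [3.141, -0.001, 3.115]
force: [0.8, 0.3, 0.2]
width: 0.0522
```

Run:
```python
from h import *
np.set_printoptions(precision=4,suppress=True)
s=arm.get_state(); print(s)
snap('wrist','w1')
print('torch',tri([('side',(296.25,141.25)),('top',(265,218.75))]))
```

```text
{'t': 1.7667, 'q': array([ 0.0037,  0.0343, -0.3081, -0.0002, -1.2289, -1.6011]), 'qd': array([-0.0448, -0.0008, -0.0032,  0.0035, -0.0039,  0.0202]), 'joint_efforts': array([  1.2525, -32.0242,  29.509 ,   6.9112,   0.0011,  -0.3039]), 'eef_pos': array([ 0.4578, -0.19  ,  0.2883]), 'ee_rot': array([ 3.1414, -0.0005,  3.1149]), 'force': array([0.83  , 0.3074, 0.2117]), 'moment': array([-0.0435, -0.0109, -0.0213]), 'width': 0.05223462150952322}
torch [0.4826 0.0316 0.2886]
```

View pics/w1.png

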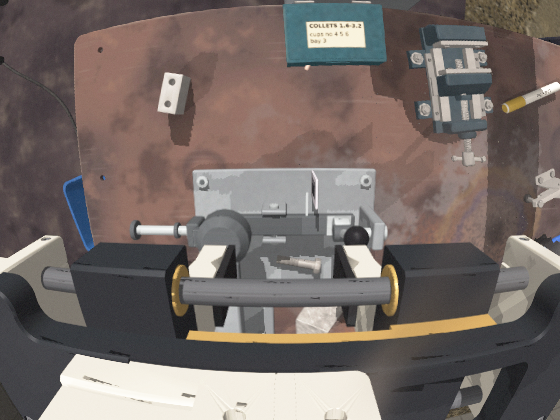

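Wrist view: knob at (356,236), rod from flange (137,230) to (188,230), plate's near edge along row 170. The way is clear, so I'll refine the positions.

```bash
cat >> h.py <<'E'
from scipy.spatial.transform import Rotation as R
def wray(u,v,z,pos,rot):
    c=arm.camera_info('wrist');f=210/np.tan(np.radians(c['fov_y']/2))
    p=np.array([u-c['cx'],v-c['cy']]);r=np.hypot(*p);th=r/f
    d=np.r_[p/r*np.sin(th),np.cos(th)];M=c['tool_from_camera'];Q=R.from_euler('xyz',rot).as_matrix()
    o=pos+Q@M[:3,3];d=Q@M[:3,:3]@d
    return o+d*(z-o[2])/d[2]
E
python3 - <<'E'
from h import *
s=arm.get_state();p,r=s['eef_pos'],s['ee_rot'];print(p)
for u,v,z in[(356,236,.144),(137,230,.062),(170,230,.062),(194,170,.01),(375,170,.01)]:print(u,v,wray(u,v,z,p,r).round(4))
E
```

```text
[ 0.45732289 -0.19099843  0.28829093]
356 236 [ 0.4929 -0.125   0.144 ]
137 230 [ 0.5109 -0.3806  0.062 ]
170 230 [ 0.5114 -0.3342  0.062 ]
194 170 [ 0.4463 -0.3104  0.01  ]
375 170 [ 0.453  -0.0714  0.01  ]
```

arm_command(motion=[[[-8,17,0],[0,0,0],0.6],[[-8,17,0],[0,0,0],0.6],[[-8,17,0],[0,0,0],0.6],[[-8,16,0],[0,0,0],0.6],[[0,0,25],[0,0,0],0.6],[[0,0,30],[0,0,0],0.6],[[0,0,30],[0,0,0],0.6],[[0,0,20],[0,0,0],0.6],[[0,0,0],[0,0,0],0.6],[[0,0,0],[0,0,0],0.6]])

```text
t: 2.65
eef_pos: [0.4905, -0.1268, 0.1832]
ee_rot: [-3.141, -0.002, 3.11]
force: [-0.0, -0.1, 1.3]
width: 0.0527
```

arm_command(motion=[[[-1,2,12],[0,0,0],0.6],[[0,0,12],[0,0,0],0.6],[[0,0,11],[0,0,0],0.6],[[0,0,0],[0,0,0],0.6],[[0,0,0],[0,0,0],0.2],[[0,0,0],[0,0,0],0.2],[[0,0,0],[0,0,0],0.2],[[0,0,0],[0,0,0],0.2],[[0,0,0],[0,0,0],0.2],[[0,0,0],[0,0,0],0.2]], newtons=15)

```text
t: 3.48
eef_pos: [0.4927, -0.1241, 0.1492]
ee_rot: [-3.141, 0.001, 3.112]
force: [0.2, -2.3, 3.5]
width: 0.023
```

Run:
```python
from h import *
print(arm.get_state()['force'],arm.get_state()['width'])
a=75;c=np.arange(0,1.401,.1)-.35
x=a*np.sin(c);z=a*np.cos(c);print(np.c_[-np.diff(x),-np.diff(z)].round(1).tolist())
```

```text
[ 0.19436072 -2.34929505  3.45422556] 0.022985092273477777
[[-7.2, -2.2], [-7.3, -1.5], [-7.5, -0.7], [-7.5, -0.0], [-7.5, 0.7], [-7.3, 1.5], [-7.2, 2.2], [-6.9, 2.9], [-6.6, 3.6], [-6.2, 4.2], [-5.7, 4.8], [-5.2, 5.4], [-4.7, 5.9], [-4.1, 6.3]]
```

arm_command(motion=[[[-7.2,0,-2.2],[0,0,0],0.2],[[-7.3,0,-1.5],[0,0,0],0.2],[[-7.5,0,-0.7],[0,0,0],0.2],[[-7.5,0,0],[0,0,0],0.2],[[-7.5,0,0.7],[0,0,0],0.2],[[-7.3,0,1.5],[0,0,0],0.2],[[-7.2,0,2.2],[0,0,0],0.2],[[-6.9,0,2.9],[0,0,0],0.2],[[-6.6,0,3.6],[0,0,0],0.2],[[-6.2,0,4.2],[0,0,0],0.2],[[-5.7,0,4.8],[0,0,0],0.2],[[-5.2,0,5.4],[0,0,0],0.2],[[-4.7,0,5.9],[0,0,0],0.2],[[-4.1,0,6.3],[0,0,0],0.2],[[0,0,0],[0,0,0],0.2],[[0,0,0],[0,0,0],0.2],[[0,0,0],[0,0,0],0.2]])

```text
t: 4.9
eef_pos: [0.5841, -0.1263, 0.1154]
ee_rot: [3.141, 0.001, 3.112]
force: [-1.9, 2.3, -2.2]
width: 0.0223
```

arm_command(motion=[[[-2,0,3.5],[0,0,0],0.2],[[0,0,0],[0,0,0],0.2],[[0,0,0],[0,0,0],0.2],[[0,0,0],[0,0,0],0.2]])

```text
t: 5.23
eef_pos: [0.5855, -0.1264, 0.1132]
ee_rot: [3.142, 0.001, 3.112]
force: [-6.8, 4.3, 7.9]
width: 0.0226
```

Run:
```python
from h import *
print(arm.get_state()['force'],arm.get_state()['width'],arm.get_state()['eef_pos'])
s=snap('side','s1');t=snap('top','t1')
o=np.zeros((400,800,3),np.uint8);o[:371,:399]=cv2.resize(s[175:305,120:260],(399,371),interpolation=cv2.INTER_CUBIC);o[:,400:]=cv2.resize(t[140:240,290:390],(400,400),interpolation=cv2.INTER_CUBIC)
cv2.imwrite('pics/z2.png',o[:,:,::-1])
```

```text
[-6.78921816  4.33476484  7.93328549] 0.02257177463008428 [ 0.5855477  -0.12639773  0.11317598]
```

View pics/z2.png

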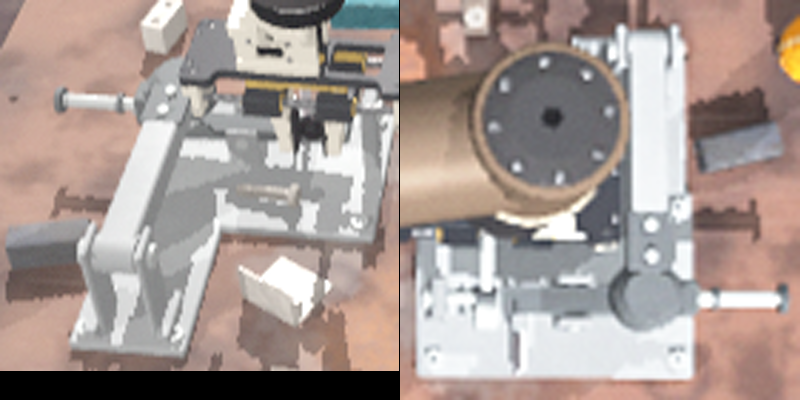

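The knob is over and gripped between the fingers at side crop (312,130). The force rise shows it against the stop. Now I wait for the beam to settle.

arm_command(motion=[[[0,0,0],[0,0,0],0.2],[[0,0,0],[0,0,0],0.2],[[0,0,0],[0,0,0],0.2],[[0,0,0],[0,0,0],0.2],[[0,0,0],[0,0,0],0.2],[[0,0,0],[0,0,0],0.2],[[0,0,0],[0,0,0],0.2],[[0,0,0],[0,0,0],0.2],[[0,0,0],[0,0,0],0.2],[[0,0,0],[0,0,0],0.2],[[0,0,0],[0,0,0],0.2],[[0,0,0],[0,0,0],0.2],[[0,0,0],[0,0,0],0.2],[[0,0,0],[0,0,0],0.2],[[0,0,0],[0,0,0],0.2],[[0,0,0],[0,0,0],0.2],[[0,0,0],[0,0,0],0.2],[[0,0,0],[0,0,0],0.2],[[0,0,0],[0,0,0],0.2],[[0,0,0],[0,0,0],0.2]])

```text
t: 7.0
eef_pos: [0.5856, -0.1264, 0.1132]
ee_rot: [3.142, 0.001, 3.112]
force: [-7.1, 3.9, 7.3]
width: 0.0226
```

arm_command(motion=[[[0,0,0],[0,0,0],0.2],[[0,0,0],[0,0,0],0.2],[[0,0,0],[0,0,0],0.2],[[0,0,0],[0,0,0],0.2],[[0,0,0],[0,0,0],0.2],[[0,0,0],[0,0,0],0.2],[[0,0,0],[0,0,0],0.2],[[0,0,0],[0,0,0],0.2],[[0,0,0],[0,0,0],0.2],[[0,0,0],[0,0,0],0.2],[[0,0,0],[0,0,0],0.2],[[0,0,0],[0,0,0],0.2],[[0,0,0],[0,0,0],0.2],[[0,0,0],[0,0,0],0.2],[[0,0,0],[0,0,0],0.2],[[0,0,0],[0,0,0],0.2]])

```text
t: 8.33
eef_pos: [0.5856, -0.1264, 0.1132]
ee_rot: [3.142, 0.001, 3.112]
force: [-5.2, 4.0, 7.7]
width: 0.0228
```

Run:
```python
from h import *
s=arm.grab_frame('side').astype(float);a=cv2.imread('pics/s0.png')[:,:,::-1].astype(float)
# vertical shift of tongue/rod end between start and now
for n,(r0,r1,c0,c1) in {'rodend':(200,220,137,165),'cup':(193,215,165,178)}.items():
    A=a[r0:r1,c0:c1].mean(2);B=s[r0:r1,c0:c1].mean(2)
    print(n,cv2.phaseCorrelate(A,B))
```

```text
rodend ((0.12969233943509195, 0.6069649162187716), 1.0498415920584117)
cup ((0.43821053163555845, 0.4388503086281279), 0.8649977781729904)
```

The tongue has sunk about 0.5 px (~2–3 mm), so the beam is free. Now I swing back.

arm_command(motion=[[[2,0,-3.5],[0,0,0],0.2],[[4.1,0,-6.3],[0,0,0],0.2],[[4.7,0,-5.9],[0,0,0],0.2],[[5.2,0,-5.4],[0,0,0],0.2],[[5.7,0,-4.8],[0,0,0],0.2],[[6.2,0,-4.2],[0,0,0],0.2],[[6.6,0,-3.6],[0,0,0],0.2],[[6.9,0,-2.9],[0,0,0],0.2],[[7.2,0,-2.2],[0,0,0],0.2],[[7.3,0,-1.5],[0,0,0],0.2],[[7.5,0,-0.7],[0,0,0],0.2],[[7.5,0,0],[0,0,0],0.2],[[7.5,0,0.7],[0,0,0],0.2],[[7.3,0,1.5],[0,0,0],0.2],[[7.2,0,2.2],[0,0,0],0.2],[[3,0,1],[0,0,0],0.2],[[0,0,0],[0,0,0],0.2],[[0,0,0],[0,0,0],0.2],[[0,0,0],[0,0,0],0.2]])

```text
t: 9.97
eef_pos: [0.4905, -0.124, 0.1486]
ee_rot: [-3.141, 0.003, 3.112]
force: [3.8, -3.8, 7.8]
width: 0.0224
```

arm_command(motion=[[[3,0,1.2],[0,0,0],0.2],[[0,0,0],[0,0,0],0.2],[[0,0,0],[0,0,0],0.2],[[0,0,0],[0,0,0],0.2]])

```text
t: 10.3
eef_pos: [0.4902, -0.1239, 0.1486]
ee_rot: [-3.141, 0.008, 3.113]
force: [9.2, -4.9, 7.0]
width: 0.0227
```

At the hard stop (force rose with no motion). Release, lift, and move over to the rod.

arm_command(motion=[[[-4,0,-1.5],[0,0,0],0.2],[[0,0,0],[0,0,0],0.6],[[0,0,0],[0,0,0],0.6],[[0,0,0],[0,0,0],0.6],[[0,0,0],[0,0,0],0.6],[[0,0,0],[0,0,0],0.6],[[0,0,-10],[0,0,0],0.6],[[0,0,-30],[0,0,0],0.6],[[0,0,-30],[0,0,0],0.6],[[0,0,-30],[0,0,0],0.6],[[0,0,-30],[0,0,0],0.6],[[0,-30,0],[0,0,0],0.6],[[0,-30,0],[0,0,0],0.6],[[0,-30,0],[0,0,0],0.6],[[0,-30,0],[0,0,0],0.6],[[0,-30,0],[0,0,0],0.6],[[0,-30,0],[0,0,0],0.6],[[0,-30,0],[0,0,0],0.6],[[0,0,0],[0,0,0],0.6],[[0,0,0],[0,0,0],0.6]])

```text
t: 11.97
eef_pos: [0.4834, -0.3349, 0.2779]
ee_rot: [3.141, -0.001, 3.109]
force: [1.0, 0.0, -0.3]
width: 0.0526
```

arm_command(motion=[[[0,0,0],[0,0,-6],0.6],[[0,0,0],[0,0,-6],0.6],[[0,0,0],[0,0,-6],0.6],[[0,0,0],[0,0,-6],0.6],[[0,0,0],[0,0,-6],0.6],[[0,0,0],[0,0,-6],0.6],[[0,0,0],[0,0,-6],0.6],[[0,0,0],[0,0,-6],0.6],[[0,0,0],[0,0,-6],0.6],[[0,0,0],[0,0,-6],0.6],[[0,0,0],[0,0,-6],0.6],[[0,0,0],[0,0,-6],0.6],[[0,0,0],[0,0,-6],0.6],[[0,0,0],[0,0,-6],0.6],[[0,0,0],[0,0,-6],0.6],[[0,0,0],[0,0,0],0.6],[[0,0,0],[0,0,0],0.6]])

```text
t: 13.38
eef_pos: [0.4841, -0.3328, 0.2784]
ee_rot: [-3.141, 0.0, -1.603]
force: [0.7, -0.1, -0.1]
width: 0.0528
```

Run:
```python
from h import *
np.set_printoptions(precision=4,suppress=True)
s=arm.get_state();print(s['eef_pos'],s['ee_rot'],s['q'],s['force'])
w=snap('wrist','w2');s=snap('side','s2')
o=np.zeros((420,800,3),np.uint8);o[:,:500]=w[:,30:530];o[:279,500:]=cv2.resize(s[175:305,120:260],(300,279),interpolation=cv2.INTER_CUBIC)
cv2.imwrite('pics/z3.png',o[:,:,::-1])
```

```text
[ 0.4841 -0.3328  0.2784] [-3.1411  0.     -1.6033] [-0.2697  0.1973 -0.1419 -0.0001 -1.2311  0.2373] [ 0.6511 -0.1242 -0.1065]
```

View pics/z3.png

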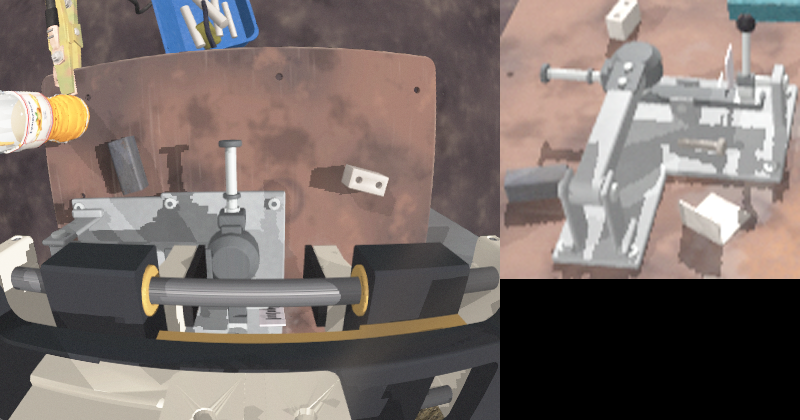

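The lever is back (knob at side crop (747,23)). Rod in the wrist crop: flange (230,143), bare from (231,149) to (232,203) (add 30 to u).

Run:
```python
from h import *
s=arm.get_state();p,r=s['eef_pos'],s['ee_rot']
for u,v in[(260,143),(261,149),(262,175),(262,203)]:print(u,v,wray(u,v,.062,p,r).round(4))
```

```text
260 143 [ 0.5106 -0.3815  0.062 ]
261 149 [ 0.5098 -0.3749  0.062 ]
262 175 [ 0.51   -0.3462  0.062 ]
262 203 [ 0.5116 -0.3143  0.062 ]
```

arm_command(motion=[[[15,-13,0],[0,0,0],0.6],[[14,-13,0],[0,0,0],0.6],[[0,0,25],[0,0,0],0.6],[[0,0,25],[0,0,0],0.6],[[0,0,25],[0,0,0],0.6],[[0,0,25],[0,0,0],0.6],[[0,0,25],[0,0,0],0.6],[[0,0,25],[0,0,0],0.6],[[0,0,15],[0,0,0],0.6],[[0,0,0],[0,0,0],0.6],[[0,0,0],[0,0,0],0.6]])

```text
t: 14.4
eef_pos: [0.5088, -0.3632, 0.1124]
ee_rot: [3.14, 0.0, -1.602]
force: [-0.6, 0.0, 1.0]
width: 0.0521
```

arm_command(motion=[[[0,-1,16],[0,0,0],0.6],[[0,0,16],[0,0,0],0.6],[[0,0,14],[0,0,0],0.6],[[0,0,0],[0,0,0],0.6],[[0,0,0],[0,0,0],0.0],[[0,0,0],[0,0,0],0.0],[[0,0,0],[0,0,0],0.0],[[0,0,0],[0,0,0],0.0],[[0,0,0],[0,0,0],0.0],[[0,0,0],[0,0,0],0.0],[[0,0,0],[0,0,0],0.0],[[0,0,0],[0,0,0],0.0]], newtons=45)

```text
t: 15.4
eef_pos: [0.5098, -0.3634, 0.067]
ee_rot: [3.141, -0.0, -1.601]
force: [-1.7, 0.9, 3.8]
width: 0.0105
```

Rod gripped (10.5 mm reading; this sensor also reads low on the 24 mm knob). Draw the latch.

arm_command(motion=[[[4,0,0],[0,0,0],0.0],[[4,0,0],[0,0,0],0.0],[[4,0,0],[0,0,0],0.0],[[4,0,0],[0,0,0],0.0],[[1.5,0,0],[0,0,0],0.0],[[0,0,0],[0,0,0],0.0],[[0,0,0],[0,0,0],0.0],[[0,0,0],[0,0,0],0.0]])

```text
t: 16.07
eef_pos: [0.5094, -0.3802, 0.0669]
ee_rot: [3.141, 0.001, -1.601]
force: [-0.5, 8.4, 6.5]
width: 0.011
```

arm_command(motion=[[[0,0.3,-3],[0,0,0],0.0],[[0,0.3,-3],[0,0,0],0.0],[[0,0.3,-4],[0,0,0],0.0],[[0,0,0],[0,0,0],0.0],[[0,0,0],[0,0,0],0.0]])

```text
t: 16.48
eef_pos: [0.5083, -0.3795, 0.0757]
ee_rot: [3.14, 0.002, -1.601]
force: [2.4, 7.9, -3.9]
width: 0.0105
```

The tongue's weight is on the gripper (fz −3.9) with no jam. Continue lifting.

arm_command(motion=[[[0,0.4,-5],[0,0,0],0.0],[[0,0.4,-5],[0,0,0],0.0],[[0,0.4,-5],[0,0,0],0.0],[[0,0.3,-5],[0,0,0],0.0],[[0,0,-5],[0,0,0],0.0],[[0,0,-5],[0,0,0],0.0],[[0,-0.3,-5],[0,0,0],0.0],[[0,-0.5,-5],[0,0,0],0.0],[[0,-0.6,-5],[0,0,0],0.0],[[0,-0.7,-5],[0,0,0],0.0],[[0,-0.8,-5],[0,0,0],0.0],[[0,-0.9,-5],[0,0,0],0.0],[[0,0,0],[0,0,0],0.0],[[0,0,0],[0,0,0],0.0],[[0,0,0],[0,0,0],0.0]])

```text
t: 17.73
eef_pos: [0.5097, -0.3793, 0.1351]
ee_rot: [3.138, 0.003, -1.602]
force: [-1.2, 7.2, -3.2]
width: 0.0104
```

Run:
```python
from h import *
s=snap('side','s3');t=snap('top','t3')
o=np.zeros((400,800,3),np.uint8);o[:371,:399]=cv2.resize(s[175:305,120:260],(399,371),interpolation=cv2.INTER_CUBIC);o[:,400:]=cv2.resize(t[140:240,290:390],(400,400),interpolation=cv2.INTER_CUBIC)
cv2.imwrite('pics/z4.png',o[:,:,::-1])
```

```text
(no output)
```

View pics/z4.png

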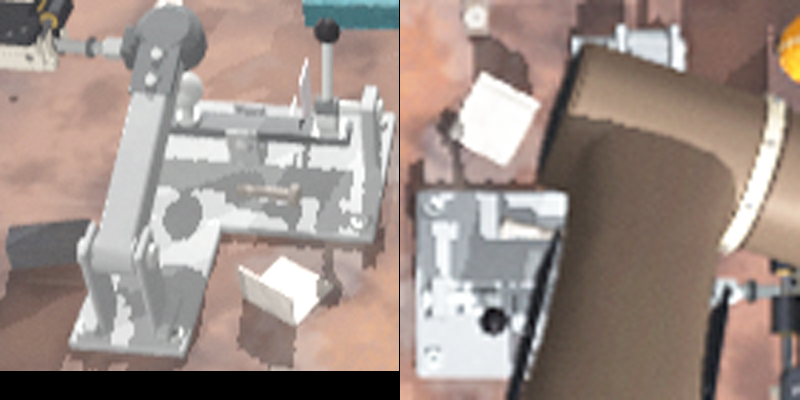

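The tongue is up: cup at side crop (165,38), bare ball visible at (190,95), lever knob back at its starting pixel (326,32). I'll add 2 mm and check the hold is steady.

arm_command(motion=[[[0,-0.4,-2],[0,0,0],0.0],[[0,0,0],[0,0,0],0.0],[[0,0,0],[0,0,0],0.0],[[0,0,0],[0,0,0],0.0],[[0,0,0],[0,0,0],0.0],[[0,0,0],[0,0,0],0.0],[[0,0,0],[0,0,0],0.0],[[0,0,0],[0,0,0],0.0]])

```text
t: 18.5
eef_pos: [0.51, -0.3792, 0.1369]
ee_rot: [3.138, 0.004, -1.602]
force: [-0.9, 7.7, -3.5]
width: 0.0105
```

```bash
python3 -c "
from h import *
s=arm.get_state();print(s['t'],s['eef_pos'],s['force'],s['width']);print(arm.job_done())"
```

```text
18.5 [ 0.50999241 -0.37919976  0.13687188] [-0.90098481  7.69694854 -3.53889752] 0.010544630961788709
the job is handed in; nothing more can be done
None
```

The job is handed in at 18.5 s, with the gripper holding the tongue up by the latch rod.

- **Lever over:** I swung it to its far stop, where the force rose with no further motion. It stayed there for about 3 s. The camera showed the tongue sink roughly 2–3 mm, so the beam was free.
- **Lever back:** I swung it to the arrest stop, again confirmed by the force rising with no motion. The knob is back at its starting place in the side picture.
- **Latch and lift:** I drew the latch about 17 mm, then raised the rod about 70 mm by the arm's position reading.
- **Last checks:** The cup is clear above the bare ball. The gripper carries about 3.5 N of tongue weight, the grip width is steady, and the loose bolt and bent bracket show no movement. I did not compare the other loose items one by one.

No check failed or disagreed. The socket height comes from the arm's position, not from a separate camera measurement.

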